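# Clear the gauge's V-cradle and hold a sample cylinder pressed in it

### The job

First slide the orange shutter plate straight up out of the gauge's slotted posts and stand it in the empty compartment of the blue rack, letting go of it. Then take the steel sample cylinder from its wooden rest, lay it centred along the gauge's brass V-cradle so that it bears on both V faces, and press it gently down until the sprung cradle has sunk at least half of its travel. Finish while still holding the cylinder pressed down there, and leave the other things alone.

Things in the scene. Friction and masses are not known exactly. Their poses are not given: they have to be found in the camera images.
- gauge: Grey fixed base 110 (x) by 146 (y) by 35 mm high, blue box 45 mm high on its +x side to x = 100. Origin on the table under the V-cradle's centre; the V runs along y. Dark slotted posts, tops 105 mm above the table, stand at x = +-41, y = 66 mm; the shutter stands upright across the V in their slots (8 mm wide, 10 deep, floor 45 mm above the table, open on top).
- cradle_seat (a point): Midpoint of the cylinder's axis when seated; 96 mm above the table with the cradle up, sinks with it. Axes as the gauge's: y along the V. The 90-degree V is two brass-faced pieces at y = -54 to -30 and 30 to 54 mm, 37 mm to either side, level with this point at most (1 mm over). The 60 mm between them is open to both sides for fingers, down to a plate 36 mm lower.
- cradle (a joint): Downward travel of the sprung V-cradle: 0 up, 0.012 m at the lower stop. It moves straight down; total pressing force (cylinder weight included) about 5.5 N to start it, then 1.2 N per mm: 13 N at half travel, 20 N at the stop. The cylinder's weight alone does not sink it.
- v_near: The V face on the robot's side (gauge -x), brass, facing up and away from the robot at 45 degrees, one in each V piece. A rigid grip a few mm off sideways loads only one face; the loosened cylinder settles onto both by itself. Origin at the gauge's origin while the cradle is up.
- v_far: The V face on the far side (gauge +x), brass, facing up and toward the robot at 45 degrees. Origin at the gauge's origin while the cradle is up.
- shutter: Loose orange plastic plate, 80 mm wide (its x), 5 mm thick (its y), 115 mm tall (its z), 55 g. Origin at the centre of its lower edge. It starts standing in the slots, lower edge 45 mm and top edge 160 mm above the table. While it is there the cylinder cannot be laid centred.
- rack: Blue fixed open-topped plate rack, 106 mm (x) by 67 mm (y) by 65 mm high, 5 mm walls, divided into two compartments each 96 mm along x by 26 mm along y. The +y one is filled with two glass plates, 73 mm high above the table; the -y one is empty. Origin on the table under its centre.
- rack_slot (a point): Centre of the floor of the rack's empty compartment, 5 mm above the table; axes as the rack's. The shutter stands in it with its x along this x, and may lean.
- rest: Fixed wooden rest, 76 mm (x) by 120 mm (y) by 12 mm high, with two wooden saddles (up to 32 mm high) at y = +-45 mm, 68 mm clear between them. Origin on the table under its centre; the cylinder starts in it along its y, axis 45 mm above the table.
- sample_cylinder: Loose smooth stainless sample cylinder, 36 mm diameter, 150 mm long along its own y, about 0.3 kg. Origin at its middle, on its axis; either end may face either way.
- burner: Small brass burner, 52 mm diameter, 45 mm high, on a thin black mat; leave alone. Origin under its centre.
- lighter: Yellow lighter lying flat, 24 by 90 by 12 mm; leave alone. Origin under its middle.
- bottle: Amber bottle, 60 mm diameter, 130 mm high; leave alone. Origin under its centre.
- jar: Glass jar with white cap, 64 mm diameter, 75 mm high; leave alone. Origin under its centre.
- beaker: Glass beaker, 66 mm diameter, 85 mm high; leave alone. Origin under its centre.
- spare_can: Aluminium cylinder standing upright, 50 mm diameter, 110 mm high; leave alone. Origin under its centre.
- wrench: Steel wrench lying flat, 160 mm long; leave alone. Origin under its middle.

How it is judged:
On the way, in this order (a step that is already met when the one before it is completed fails the run):
1. the shutter plate has been slid up, upright, clear of the slotted posts (z of shutter in the frame of gauge above 0.104 m and angle between shutter's own z axis and vertical below 0.35 rad), for 0.05 s.
2. the shutter stands released in the rack's empty compartment (x of shutter in the frame of rack_slot between -0.016 and 0.016 m and y of shutter in the frame of rack_slot between -0.0155 and 0.0155 m and z of shutter in the frame of rack_slot between -0.006 and 0.012 m and angle between shutter's own z axis and vertical below 0.5 rad and contact force between the fingers and shutter below 0.1 N), for 0.2 s.
3. the cylinder has been lifted off its rest (z of sample_cylinder in the frame of rest above 0.08 m and contact force between the fingers and sample_cylinder above 1 N), for 0.05 s.
At the end, for the whole second after the job is handed in: Cylinder in the V-cradle: within 4 mm sideways, 5 mm in height, 12 mm lengthwise, 0.06 rad; over 4 N on each V face, cradle sunk over 5 of 12 mm, fingers bearing on it (over 3 N), still. Shutter stands released in the rack's empty compartment, tilt under 0.5 rad (all of step 2 and x of sample_cylinder in the frame of cradle_seat between -0.004 and 0.004 m and y of sample_cylinder in the frame of cradle_seat between -0.012 and 0.012 m and z of sample_cylinder in the frame of cradle_seat between -0.005 and 0.004 m and angle between the y axis of sample_cylinder and the y axis of cradle_seat, either way round below 0.06 rad and value of joint cradle above 0.005 m and contact force between sample_cylinder and v_near above 4 N and contact force between sample_cylinder and v_far above 4 N and contact force between the fingers and sample_cylinder above 3 N and linear speed of sample_cylinder below 0.02 m/s); the arm keeps its last pose, push and grip.
It fails at once if the cylinder is slammed or forced into the V (over 60 N on a face) (contact force between sample_cylinder and v_near above 60 N or contact force between sample_cylinder and v_far above 60 N).
It fails at once if a bystander is disturbed (moved over 30 mm) (distance of any of burner, lighter, bottle, jar, beaker, spare_can, wrench from where it was at the start of the episode above 0.03 m).
It also fails if it takes over 61 s, if anything falls off the work surface, if the arm or the gripper's body presses on something with over 40 N, if the wrist force passes 120 N, or if a joint passes its speed limit or range.

### The arm

A 7-joint arm with a two-finger parallel gripper is mounted at the origin on the work surface. World frame = base frame: x ahead of the robot, y to its left, z up, the work surface at z = 0. Lengths are in m, angles in rad, forces in N, time in s.
With the tool pointing down it reaches from about 0.425 to 0.925 m from the base axis. Payload 6.8 kg.
Tool frame: the origin (TCP) lies at the very end of the fingers, on their centre line; the grasp point (between the pads) lies 19 mm behind it; z points along the fingers, y is the direction in which the jaws open and shut (so a half turn about z gives the same grasp; the last joint's range is limited). The gripper opens to 85 mm and grips with 20 to 120 N. Pads are 22 mm wide; open, the fingers measure 114 mm over their backs; the gripper's body (76 mm by 85 mm) begins 54 mm behind the grasp point. The pads swing forward as they close: fully open they stand 13 mm farther back than shut.
Start: joints at [-1.328, 0.477, 0.022, 1.555, -0.011, 1.109, -0.083], TCP at [0.232, 0.634, 0.231] pointing down, gripper open.
Joint ranges: [-2.96, 2.96], [-0.34, 2.1], [-1.41, 1.46], [0.24, 2.44], [-1.37, 4.51], [0.17, 1.92], [-2.96, 2.96]. Speed limits (rad/s): [2.39, 2.39, 3.14, 3.14, 3.14, 3.14, 3.14].

### API

Orientations are given as a unit quaternion [w, x, y, z].
In Python, from station import bot gives the robot as it stands.
- The arm moves only by the tool move_arm, never from a script. Its argument "commands" is text: rows parted by semicolons, each of 7 numbers parted by spaces: the opening, from 0 (shut) to 1 (fully open), then the shift along the tool's x, y, z in cm, then the turn, a rotation vector about the tool's x, y, z in degrees. In form: gripper tx ty tz rx ry rz; .... A call has 1 to 12 rows; each row shifts and turns the commanded pose from where the row before left it, along the tool's axes as they then stand; what a row does not reach is not made up. A row lasts 1/12 s, in which the tool goes at most 41.7 mm and 7.16 degrees, less where a joint would pass 70% of its speed; a pose out of reach is approached as far as the arm can. A call with a gripper value outside its range is refused whole. The fingers move at their own pace and stop on an object; "force" is the grip in N (left out, the last holds). Time passes only in rows, so rows that do not move let the fingers close. It gives the time, the measured TCP pose, the force and the opening at its end, in the units of the state.
- bot.get_obs(): the state, without advancing time (a new reading comes with each control period).
- bot.read_camera(name): name is "scene" or "top"; returns a dict with "img" (400x640x3 uint8, red, green, blue), "K" (3x3 intrinsics, pixels), "rvec" (rotation vector, rad) and "tvec" (3), from world to camera coordinates, as OpenCV has them. Camera axes: x right, y down, z forward; pixel columns grow to the right and rows downward; lengths in m; the calibration is good to about 2 mm. A picture is of the moment at which its call begins. There is no depth.
- bot.hand_in(): hands the job in, once; it reports no verdict.
The state is a dict: "t": time; "q": joint angles; "joint_vel": joint speeds; "joint_torque": joint torques, N m; "eef_pos": TCP position; "tool_rot": TCP orientation; "contact_force": force on the tool from outside, world axes, zero at the start; "torque": the same for the moment, N m; "gripper_width": opening from 0.0 (shut) to 1.0 (fully open).
Only numpy, scipy, OpenCV 4.12 (cv2) and the standard library are available. Lean on these libraries where they do the work, as an engineer would, in place of code of your own. Each camera call takes 0.05 s, during which the arm holds its last target. There are 200 camera calls.

## Working session

There is one attempt and no reset: what is moved stays moved. The work goes in short steps, Python scripts to look and compute and a tool call to move; the robot and the scene stay as the last step left them, time stands still between calls to the robot, and variables do not carry over. Pictures are saved under pics/ and viewed, about 8 in all and at most 12, crops included, and the job is handed in when it is done.

Besides the shell and the picture viewer there is one more tool, called by a JSON object that holds its "fn" and its "kwargs". move_arm: Moves the arm, as the interface text tells. Its arguments: {"type":"object","properties":{"commands":{"type":"string"},"force":{"type":"number"}},"required":["commands"]}

```bash
ls; mkdir -p pics
python3 - <<'E'
from station import bot
import cv2,pickle
o=bot.get_obs();print({k:o[k] for k in("t","eef_pos","tool_rot","contact_force","gripper_width")})
d={}
for n in("scene","top"):
    c=bot.read_camera(n);d[n]=c;cv2.imwrite(f"pics/{n}0.png",c["img"][:,:,::-1]);print(n,c["K"].tolist(),c["rvec"],c["tvec"])
pickle.dump(d,open("c0.pkl","wb"))
E
```

```text
pics
{'t': 0.0, 'eef_pos': array([0.23179041, 0.63332741, 0.23035921]), 'tool_rot': array([-8.27730718e-05,  1.74496175e-01,  9.84657452e-01, -8.82823455e-04]), 'contact_force': array([-0.28887917, -0.24555608,  0.40577737]), 'gripper_width': 0.9982699497493193}
scene [[375.1967697174858, 0.0, 317.3297162682342], [0.0, 375.1967697174858, 198.76297702805667], [0.0, 0.0, 1.0]] [ 1.38106394  2.14574521 -0.93823319] [ 0.21727978 -0.29750554  1.48336013]
top [[401.8692107333639, 0.0, 322.30652238111884], [0.0, 401.8692107333639, 198.49517457756286], [0.0, 0.0, 1.0]] [ 2.12740898 -2.18387826  0.10385013] [0.02981035 0.56905903 1.14572054]
```

View pics/top0.png

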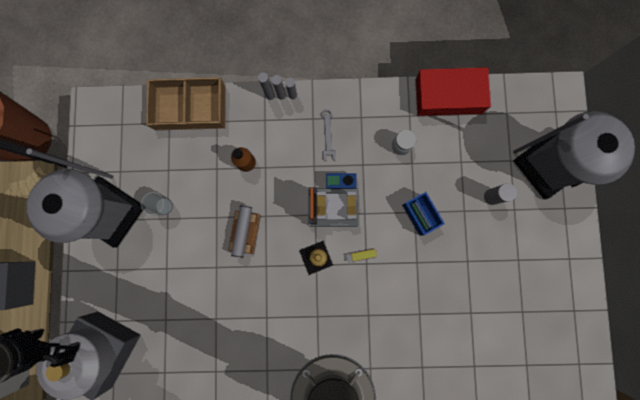

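View pics/scene0.png

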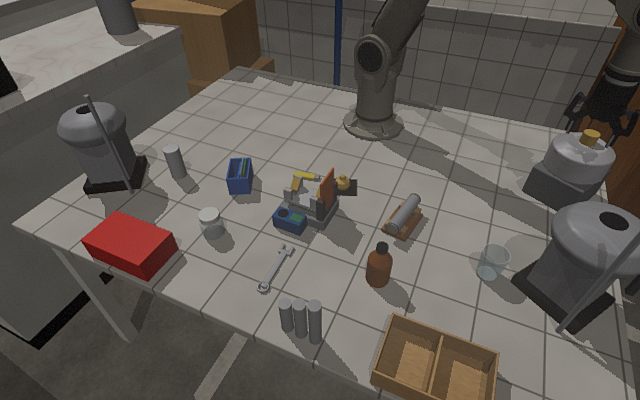

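```bash
cat > h.py <<'E'
import numpy as np,cv2,pickle
from scipy.optimize import least_squares
from scipy.spatial.transform import Rotation as R
def proj(c,P): return cv2.projectPoints(np.asarray(P,float).reshape(-1,3),np.array(c["rvec"],float),np.array(c["tvec"],float),np.array(c["K"]),None)[0].reshape(-1,2)
def onplane(c,uv,z):
    Rm=cv2.Rodrigues(np.array(c["rvec"],float))[0];t=np.array(c["tvec"],float)
    o=-Rm.T@t;d=Rm.T@np.linalg.solve(np.array(c["K"]),[uv[0],uv[1],1]);return o+d*(z-o[2])/d[2]
def W(p,l): # p=x,y,yaw ; local pts
    l=np.asarray(l,float);k=np.c_[np.cos(p[2])*l[:,0]-np.sin(p[2])*l[:,1]+p[0],np.sin(p[2])*l[:,0]+np.cos(p[2])*l[:,1]+p[1],l[:,2]];return k
def crop(c,x0,y0,x1,y1,s,name):
    im=cv2.resize(c["img"][y0:y1,x0:x1,::-1],None,fx=s,fy=s,interpolation=cv2.INTER_CUBIC)
    if name: cv2.imwrite(name,im)
    return im
E
python3 - <<'E'
from h import *
d=pickle.load(open("c0.pkl","rb"))
a=crop(d["top"],300,168,360,232,6,None);b=crop(d["top"],225,200,270,264,6,None);c=crop(d["top"],400,190,446,239,6,None)
H=384
pad=lambda i:cv2.copyMakeBorder(i,0,H-i.shape[0],0,8,cv2.BORDER_CONSTANT)[:H]
im=np.hstack([pad(b)[:, :262],pad(a)[:, :362]]);cv2.imwrite("pics/t1.png",im)
s=[crop(d["scene"],265,160,345,240,5,None),crop(d["scene"],375,185,430,245,5,None)]
s[1]=cv2.copyMakeBorder(s[1],0,100,0,0,cv2.BORDER_CONSTANT)
cv2.imwrite("pics/s1.png",np.hstack(s))
r1=c;r2=crop(d["scene"],220,150,260,199,6,None)
cv2.imwrite("pics/r1.png",np.hstack([r1,r2]));print(r1.shape,r2.shape,im.shape)
E
```

```text
(294, 276, 3) (294, 240, 3) (384, 624, 3)
```

View pics/t1.png

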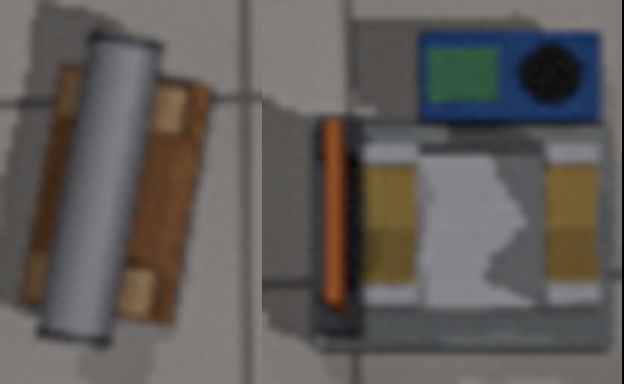

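View pics/s1.png

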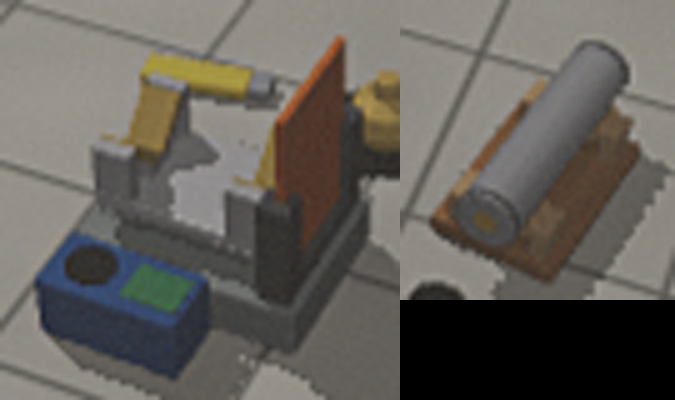

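View pics/r1.png

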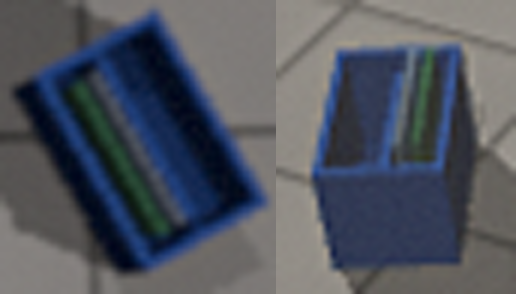

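```bash
cat > fit.py <<'E'
from h import *
d=pickle.load(open("c0.pkl","rb"));T,S=d["top"],d["scene"]
f=lambda a,ox,x0,y0,s:np.array([((x-ox+.5)/s-.5+x0,(y+.5)/s-.5+y0) for x,y in a])
def fit(name,p0,sets):
    def r(p): return np.concatenate([(proj(c,W(p,l))-uv).ravel() for c,l,uv in sets])
    s=least_squares(r,p0,loss="soft_l1");print(name,s.x.round(4),np.degrees(s.x[2]).round(2));
    for c,l,uv in sets: print((proj(c,W(s.x,l))-uv).round(1).tolist())
    return s.x
def quick(c,uv,z): return onplane(c,uv,z)[:2]
m=1e-3*np.array([1,1,1])
rt=f([(152,10),(268,200),(38,80),(145,270)],0,400,190,6)
rs=f([(338,46),(462,44),(314,174),(467,171),(333,268),(460,262)],276,220,150,6)
x0=np.r_[quick(T,rt.mean(0),.065),.5]
rack=fit("rack",x0,[(T,m*[(53,-33.5,65),(-53,-33.5,65),(53,33.5,65),(-53,33.5,65)],rt),(S,m*[(-53,-33.5,65),(-53,33.5,65),(53,-33.5,65),(53,33.5,65),(53,-33.5,0),(53,33.5,0)],rs)])
gt=f([(608,347),(608,128),(335,118),(335,308),(362,143),(602,143),(362,303),(602,303)],262,300,168,6)
gs=f([(288,350),(290,303),(370,245),(368,195),(343,38),(276,138)],0,265,160,5)
x0=np.r_[quick(T,gt[4:].mean(0),.097),0.]
g=fit("gauge",x0,[(T,m*[(-55,-73,35),(55,-73,35),(40,66,160),(-40,66,160),(37,54,97),(37,-54,97),(-37,54,97),(-37,-54,97)],gt),(S,m*[(55,73,0),(55,73,35),(-55,73,0),(-55,73,35),(-40,66,160),(40,66,160)],gs)])
ct=f([(90,35),(160,44),(40,335),(108,346)],0,225,200,6)
cs=f([(487,217)],400,375,185,5)
A,B=quick(T,ct[:2].mean(0),.047),quick(T,ct[2:].mean(0),.047);print("cyl top",A,B,(A+B)/2,np.linalg.norm(A-B),"yaw",np.degrees(np.arctan2(*(A-B)[::-1])))
print("cyl scene end",quick(S,cs[0],.045))
for n,uv,z in(("bottle",(243,158),.1),("burner",(318,257),.045),("lighterL",(348,258),.01),("lighterR",(375,253),.01),("can",(500,192),.11),("jar",(404,141),.075),("wrench",(328,156),.01)): print(n,quick(T,uv,z).round(3))
E
python3 fit.py
```

```text
rack [ 0.5166 -0.2736  0.4863] 27.86
[[0.3, -0.2], [0.4, 0.7], [-1.1, -0.3], [0.4, 0.7]]
[[0.0, 0.6], [0.0, 0.1], [-0.0, 0.3], [-3.4, -0.2], [0.5, 0.3], [0.6, 0.4]]
gauge [ 0.5433 -0.0222 -0.0245] -1.4
[[3.3, 0.4], [2.8, -0.7], [-1.1, 0.3], [-1.2, -0.9], [-0.2, 0.3], [-1.3, 0.2], [-0.2, 0.3], [-1.0, 0.2]]
[[-1.0, 1.1], [-1.5, 2.1], [-1.8, -2.2], [-1.1, -0.6], [0.5, 0.1], [1.2, -2.6]]
cyl top [0.5516692  0.23801148] [0.40827732 0.26291966] [0.47997326 0.25046557] 0.14553916668698194 yaw -9.854348035937655
cyl scene end [0.54939761 0.23729834]
bottle [0.682 0.233]
burner [0.401 0.031]
lighterL [ 0.394 -0.056]
lighterR [ 0.407 -0.135]
can [ 0.565 -0.47 ]
jar [ 0.724 -0.223]
wrench [ 0.701 -0.005]
```

```bash
cat >> fit.py <<'E'
print("----")
gt=f([(335,118),(335,308),(362,143),(602,143),(362,303),(602,303),(416,143),(545,143)],262,300,168,6)
gs=f([(343,38),(276,138),(145,80),(187,89),(92,150),(136,155),(225,188)],0,265,160,5)
g=fit("gauge2",g,[(T,m*[(40,66,160),(-40,66,160),(37,54,97),(37,-54,97),(-37,54,97),(-37,-54,97),(37,30,97),(37,-30,97)],gt),(S,m*[(-40,66,160),(40,66,160),(-37,-54,97),(-37,-30,97),(37,-54,97),(37,-30,97),(37,30,97)],gs)])
import pickle as pk;pk.dump((rack,g),open("fit.pkl","wb"))
it=T["img"].copy();is_=S["img"].copy()
def draw(c,im,p,l,s,x0,y0,x1,y1):
    o=cv2.resize(c["img"][y0:y1,x0:x1,::-1],None,fx=s,fy=s,interpolation=cv2.INTER_CUBIC)
    for P,q in l:
        uv=(proj(c,W(q,P))-[x0,y0]+.5)*s-.5
        cv2.polylines(o,[uv.round().astype(int).reshape(-1,1,2)],True,(255,255,0),1,cv2.LINE_AA)
    return o
box=lambda x0,x1,y0,y1,z:m*[(x0,y0,z),(x1,y0,z),(x1,y1,z),(x0,y1,z)]
L=[(box(-37,37,30,54,97),g),(box(-37,37,-54,-30,97),g),(box(-40,40,63.5,68.5,160),g),(box(-48,48,-28.5,-2.5,65),rack),(box(-53,53,-33.5,33.5,65),rack)]
cy=np.r_[(A+B)/2,np.arctan2(*(A-B)[::-1])-np.pi/2];print("cyl",cy)
L+=[(box(-18,18,-75,75,45),cy)]
a=draw(T,0,0,L,5,225,165,265,265);b=draw(T,0,0,L,5,300,165,362,265)[:, :310];c=draw(T,0,0,L,5,400,165,446,265)[:500]
e=[draw(S,0,0,L,4,380,180,430,245),draw(S,0,0,L,4,268,160,345,245),draw(S,0,0,L,4,222,145,262,200)]
e=[cv2.copyMakeBorder(i,0,340-i.shape[0],0,0,cv2.BORDER_CONSTANT) for i in e]
cv2.imwrite("pics/o1.png",np.hstack([a,b,c]));cv2.imwrite("pics/o2.png",np.hstack(e))
E
python3 fit.py | sed -n '/----/,$p'
```

```text
----
gauge2 [ 0.5442 -0.024  -0.0152] -0.87
[[-0.6, 0.2], [-0.3, -1.0], [0.3, 0.2], [-0.7, -0.3], [0.5, 0.1], [-0.2, -0.3], [-0.1, 0.1], [0.1, -0.2]]
[[-0.3, -0.0], [0.6, -2.6], [1.3, -1.7], [0.2, -1.3], [-0.4, -0.6], [-1.8, 0.8], [-0.4, 0.4]]
cyl [ 0.47997326  0.25046557 -1.74278715]
```

View pics/o1.png

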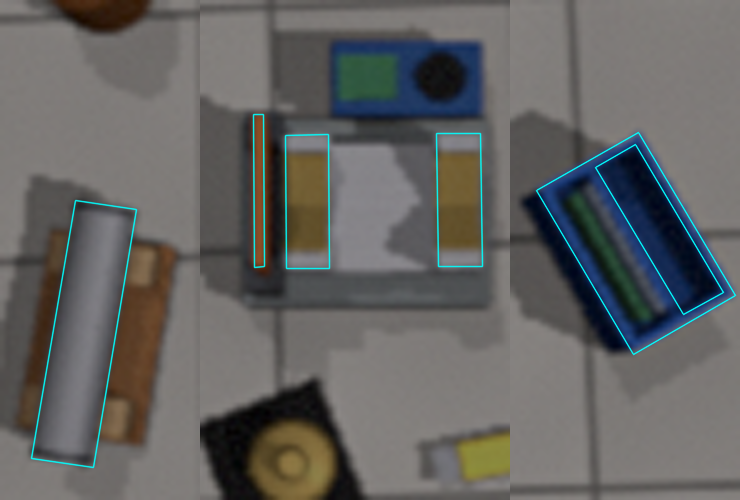

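View pics/o2.png

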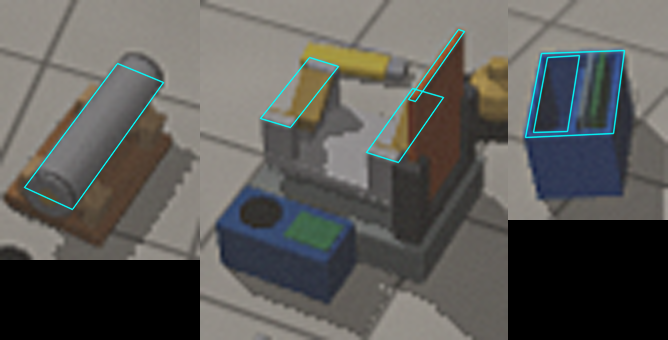

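```bash
cat > go.py <<'E'
from h import *
import sys
from station import bot
def rel(x,y,z,jaw):  # jaw deg: world dir of tool y, tool pointing down
    o=bot.get_obs();w=o["tool_rot"];Rc=R.from_quat([w[1],w[2],w[3],w[0]])
    j=np.radians(jaw);best=None
    for k in(0,np.pi):
        Y=np.array([np.cos(j+k),np.sin(j+k),0]);Z=np.array([0,0,-1.]);Rt=R.from_matrix(np.c_[np.cross(Y,Z),Y,Z])
        rv=np.degrees((Rc.inv()*Rt).as_rotvec())
        if best is None or np.linalg.norm(rv)<np.linalg.norm(best[0]): best=(rv,Rt)
    dp=np.array([x,y,z])-o["eef_pos"]
    print("t",round(o["t"],2),"tcp",o["eef_pos"].round(4),"F",np.round(o["contact_force"],1),"w",round(o["gripper_width"],3),"q",np.round(o["q"],2))
    print("turn first",best[0].round(2),"then cm",(best[1].inv().apply(dp)*100).round(2),"| before turn cm",(Rc.inv().apply(dp)*100).round(2))
rack,g=pickle.load(open("fit.pkl","rb"))
E
python3 - <<'E'
from go import *
s=W(g,[[0,.066,.12]])[0];print("shutter",s); sl=W(rack,[[0,-.0155,0]])[0];print("slot",sl,"jaw",np.degrees(rack[2])+90)
rel(s[0],s[1],.23,90+np.degrees(g[2]))
E
```

```text
shutter [0.54521569 0.0420042  0.12      ]
slot [ 0.52388735 -0.28734706  0.        ] jaw 117.86397840290556
t 0.1 tcp [0.2318 0.6334 0.2304] F [ 0.   0.2 -0.1] w 1.001 q [-1.33  0.48  0.02  1.56 -0.01  1.11 -0.08]
turn first [-1.000e-01 -1.000e-02 -1.923e+01] then cm [-3.224e+01 -5.866e+01  4.000e-02] | before turn cm [-49.76 -44.77   0.12]
```

{"fn": "move_arm", "kwargs": {"commands": "0.6 0 0 0 0 0 -6.4;0.6 0 0 0 0 0 -6.4;0.6 0 0 0 0 0 -6.4;0.6 -1.6 -2.95 0 0 0 0;0.6 -1.6 -2.95 0 0 0 0;0.6 -1.6 -2.95 0 0 0 0;0.6 -1.6 -2.95 0 0 0 0;0.6 -1.6 -2.95 0 0 0 0;0.6 -1.6 -2.95 0 0 0 0;0.6 -1.6 -2.95 0 0 0 0;0.6 -1.6 -2.95 0 0 0 0;0.6 -1.6 -2.95 0 0 0 0", "force": 40}}

```text
t: 1.1
eef_pos: [0.3721, 0.3644, 0.231]
tool_rot: [-0.0, 0.008, 1.0, -0.0]
contact_force: [0.5, -0.1, -0.1]
gripper_width: 0.601
```

{"fn": "move_arm", "kwargs": {"commands": "0.6 -1.6 -2.9 0 0 0 0;0.6 -1.6 -2.9 0 0 0 0;0.6 -1.6 -2.9 0 0 0 0;0.6 -1.6 -2.9 0 0 0 0;0.6 -1.6 -2.9 0 0 0 0;0.6 -1.6 -2.9 0 0 0 0;0.6 -1.6 -2.9 0 0 0 0;0.6 -1.6 -2.9 0 0 0 0;0.6 -1.6 -2.9 0 0 0 0;0.6 0 0 0 0 0 0;0.6 0 0 0 0 0 0"}}

```text
t: 2.02
eef_pos: [0.512, 0.1008, 0.231]
tool_rot: [-0.0, 0.01, 1.0, -0.0]
contact_force: [0.0, -0.1, -0.3]
gripper_width: 0.6
```

Run:
```python
from go import *
rel(.5452,.0415,.125,89.1)
```

```text
t 2.02 tcp [0.512  0.1008 0.231 ] F [ 0.  -0.1 -0.3] w 0.6 q [-0.51  0.23  0.23  1.93 -0.06  0.99  1.3 ]
turn first [-0.04 -0.02 -0.26] then cm [-3.41 -5.87 10.6 ] | before turn cm [-3.44 -5.85 10.6 ]
```

{"fn": "move_arm", "kwargs": {"commands": "0.6 -1.7 -2.9 0 0 0 0;0.6 -1.7 -2.9 0 0 0 0;0.6 0 0 0 0 0 0;0.6 0 0 2 0 0 0;0.6 0 0 2 0 0 0;0.6 0 0 2 0 0 0;0.6 0 0 1.5 0 0 0;0.6 0 0 1.5 0 0 0;0.6 0 0 1.5 0 0 0;0.6 0 0 0 0 0 0;0.6 0 0 0 0 0 0"}}

```text
t: 2.93
eef_pos: [0.5438, 0.0456, 0.1257]
tool_rot: [-0.001, 0.007, 1.0, -0.0]
contact_force: [-0.1, 0.4, 0.5]
gripper_width: 0.599
```

Run:
```python
from go import *
rel(.5452,.0415,.125,89.1)
d={n:bot.read_camera(n) for n in("scene","top")}
a=crop(d["top"],290,155,370,245,5,None);b=crop(d["scene"],270,135,350,225,5,None)
cv2.imwrite("pics/a1.png",np.hstack([a,b]))
```

```text
t 2.93 tcp [0.5438 0.0456 0.1257] F [-0.1  0.4  0.5] w 0.599 q [-0.39  0.4   0.23  1.97 -0.13  0.78  1.48]
turn first [-0.   -0.13  0.09] then cm [-0.15 -0.41  0.07] | before turn cm [-0.15 -0.41  0.07]
```

View pics/a1.png

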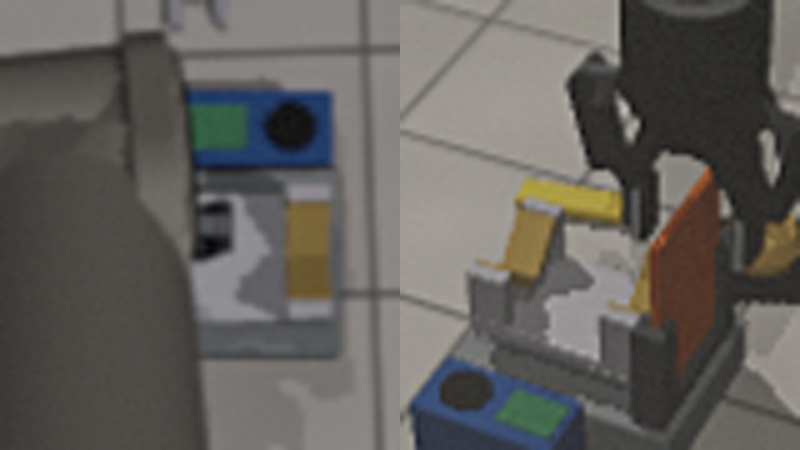

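{"fn": "move_arm", "kwargs": {"commands": "0.3 -0.1 -0.4 0 0 0 0;0.15 0 0 0 0 0 0;0 0 0 0 0 0 0;0 0 0 0 0 0 0;0 0 0 0 0 0 0;0 0 0 0 0 0 0;0 0 0 0 0 0 0", "force": 40}}

```text
t: 3.62
eef_pos: [0.5461, 0.0406, 0.1268]
tool_rot: [0.0, 0.008, 1.0, 0.0]
contact_force: [-0.9, 0.7, 5.3]
gripper_width: 0.054
```

{"fn": "move_arm", "kwargs": {"commands": "0 0 0 -0.5 0 0 0;0 0 0 -1 0 0 0;0 0 0 -1 0 0 0;0 0 0 -1 0 0 0;0 0 0 -1 0 0 0;0 0 0 -1 0 0 0;0 0 0 -1.5 0 0 0;0 0 0 -1.5 0 0 0;0 0 0 -1.5 0 0 0;0 0 0 -1 0 0 0;0 0 0 0 0 0 0"}}

```text
t: 4.53
eef_pos: [0.547, 0.0405, 0.239]
tool_rot: [0.002, 0.008, 1.0, 0.001]
contact_force: [0.1, -0.2, -0.9]
gripper_width: 0.054
```

Run:
```python
from go import *
rel(.5239,-.2873,.22,117.86)
d={n:bot.read_camera(n) for n in("scene","top")}
pickle.dump(d,open("c1.pkl","wb"))
a=crop(d["top"],290,155,370,245,5,None);b=crop(d["scene"],270,115,350,205,5,None)
cv2.imwrite("pics/a2.png",np.hstack([a,b]))
```

```text
t 4.53 tcp [0.547  0.0405 0.239 ] F [ 0.1 -0.2 -0.9] w 0.054 q [-0.41  0.26  0.27  1.87 -0.08  1.02  1.45]
turn first [ -0.     0.26 -28.77] then cm [ 17.36 -27.9    1.9 ] | before turn cm [  1.8  -32.81   1.86]
```

View pics/a2.png

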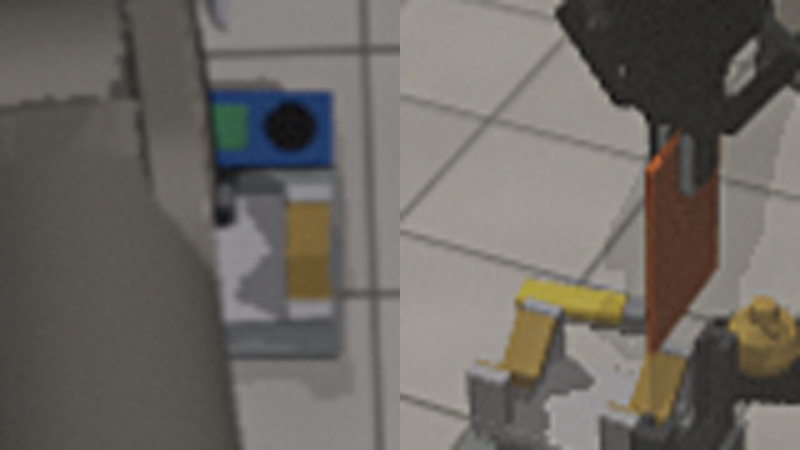

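Run:
```python
from h import *
d=pickle.load(open("c1.pkl","rb"));S=d["scene"]
f=lambda x,y:((x-400+.5)/5-.5+270,(y+.5)/5-.5+115)
for p,z in(((650,350),.157),((718,265),.157),((647,172),.272)): print(onplane(S,f(*p),z).round(4))
```

```text
[0.5831 0.038  0.157 ]
[0.5032 0.0427 0.157 ]
[0.5854 0.0384 0.272 ]
```

{"fn": "move_arm", "kwargs": {"commands": "0 0 0 0 0 0 -5.7;0 0 0 0 0 0 -5.7;0 0 0 0 0 0 -5.7;0 0 0 0 0 0 -5.7;0 0 0 0 0 0 -5.8;0 0 0 0 0 0 0;0 1.7 -2.8 0 0 0 0;0 1.7 -2.8 0 0 0 0;0 1.7 -2.8 0 0 0 0;0 1.7 -2.8 0 0 0 0;0 1.7 -2.8 0 0 0 0;0 1.7 -2.8 0 0 0 0"}}

```text
t: 5.63
eef_pos: [0.5326, -0.1572, 0.2355]
tool_rot: [-0.001, -0.238, 0.971, 0.0]
contact_force: [-0.7, -1.2, -0.3]
gripper_width: 0.049
```

{"fn": "move_arm", "kwargs": {"commands": "0 1.7 -2.8 0 0 0 0;0 1.7 -2.8 0 0 0 0;0 1.7 -2.8 0 0 0 0;0 1 -1.8 0 0 0 0;0 0 0 0 0 0 0;0 0 0 0 0 0 0"}}

```text
t: 6.13
eef_pos: [0.5259, -0.2756, 0.2353]
tool_rot: [-0.001, -0.237, 0.972, 0.0]
contact_force: [0.1, 0.6, -1.0]
gripper_width: 0.052
```

Run:
```python
from go import *
rel(.5239,-.2873,.16,117.86)
```

```text
t 6.13 tcp [ 0.5259 -0.2756  0.2353] F [ 0.1  0.6 -1. ] w 0.052 q [ 0.12  0.35  0.34  1.77 -0.13  1.05  2.55]
turn first [ 0.05 -0.08 -0.48] then cm [ 0.73 -0.94  7.53] | before turn cm [ 0.71 -0.95  7.53]
```

{"fn": "move_arm", "kwargs": {"commands": "0 0.3 -0.9 0 0 0 -0.5;0 0 0 2 0 0 0;0 0 0 2 0 0 0;0 0 0 2 0 0 0;0 0 0 1.5 0 0 0;0 0 0 0 0 0 0;0 0 0 0 0 0 0"}}

```text
t: 6.72
eef_pos: [0.5284, -0.2826, 0.1607]
tool_rot: [-0.001, -0.244, 0.97, 0.001]
contact_force: [1.1, 0.1, -0.4]
gripper_width: 0.05
```

Run:
```python
from go import *
rel(.5275,-.2855,.16,117.86)
d={n:bot.read_camera(n) for n in("scene","top")}
pickle.dump(d,open("c2.pkl","wb"))
a=crop(d["top"],395,180,450,250,5,None);b=crop(d["scene"],210,110,280,200,6,None)
a=cv2.copyMakeBorder(a,0,190,0,0,cv2.BORDER_CONSTANT)
cv2.imwrite("pics/a3.png",np.hstack([a,b]))
```

```text
t 6.72 tcp [ 0.5284 -0.2826  0.1607] F [ 1.1  0.1 -0.4] w 0.05 q [ 0.15  0.44  0.31  1.83 -0.17  0.9   2.6 ]
turn first [ 0.1  -0.06  0.41] then cm [ 0.21 -0.21  0.07] | before turn cm [ 0.21 -0.21  0.07]
```

View pics/a3.png

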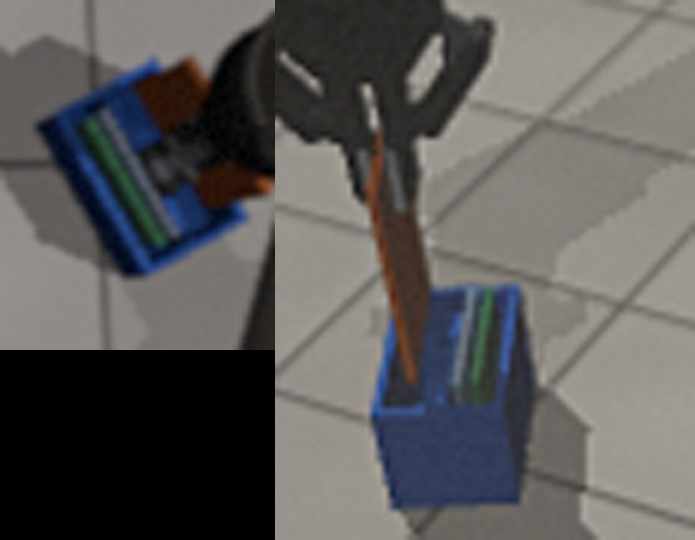

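Run:
```python
from go import *
d=pickle.load(open("c2.pkl","rb"));S=d["scene"]
f=lambda x,y:((x-275+.5)/6-.5+210,(y+.5)/6-.5+110)
def loc(p):
    q=p[:2]-rack[:2];c,s=np.cos(rack[2]),np.sin(rack[2]);return (np.array([c*q[0]+s*q[1],-s*q[0]+c*q[1]])*1000).round(1)
print("corner expect 40,-15.5:",loc(onplane(S,f(409,383),.078)),"rim 53,-33.5:",loc(onplane(S,f(373,413),.065)),"rim 53,33.5",loc(onplane(S,f(520,407),.065)),"tcp",loc(bot.get_obs()["eef_pos"]))
```

```text
corner expect 40,-15.5: [ 44.  -14.1] rim 53,-33.5: [ 50.8 -33.8] rim 53,33.5 [51.2 40.8] tcp [  6.5 -14.8]
```

{"fn": "move_arm", "kwargs": {"commands": "0 0.4 -0.1 0 0 0 0.4;0 0 0 0 0 0 0;0 0 0 1.5 0 0 0;0 0 0 1.5 0 0 0;0 0 0 1.5 0 0 0;0 0 0 1.2 0 0 0;0 0 0 0.8 0 0 0;0 0 0 0.5 0 0 0;0 0 0 0 0 0 0;0 0 0 0 0 0 0"}}

```text
t: 7.65
eef_pos: [0.5256, -0.2868, 0.0916]
tool_rot: [0.0, -0.24, 0.971, -0.0]
contact_force: [0.1, -0.0, -0.5]
gripper_width: 0.05
```

Clear descent, no contact. The last few mm, then release.

{"fn": "move_arm", "kwargs": {"commands": "0 0 0 0.3 0 0 0;0 0 0 0.2 0 0 0;0 0 0 0 0 0 0;0 0 0 0 0 0 0"}}

```text
t: 7.98
eef_pos: [0.526, -0.2869, 0.0869]
tool_rot: [0.001, -0.24, 0.971, -0.0]
contact_force: [0.8, -0.0, 2.0]
gripper_width: 0.052
```

{"fn": "move_arm", "kwargs": {"commands": "0.1 0 0 0 0 0 0;0.2 0 0 0 0 0 0;0.3 0 0 0 0 0 0;0.3 0 0 0 0 0 0;0.3 0 0 0 0 0 0;0.3 0 0 -2 0 0 0;0.3 0 0 -2 0 0 0;0.3 0 0 -3 0 0 0;0.3 0 0 -3 0 0 0;0.6 0 0 -3 0 0 0;0.6 0 0 0 0 0 0"}}

```text
t: 8.9
eef_pos: [0.5282, -0.2885, 0.2225]
tool_rot: [0.004, -0.24, 0.971, -0.003]
contact_force: [1.0, -0.1, -0.0]
gripper_width: 0.571
```

Run:
```python
from go import *
rel(.480,.2505,.215,-9.85)
d={n:bot.read_camera(n) for n in("scene","top")}
a=crop(d["top"],395,180,450,250,5,None);b=crop(d["scene"],210,110,280,200,6,None)
a=cv2.copyMakeBorder(a,0,190,0,0,cv2.BORDER_CONSTANT)
cv2.imwrite("pics/a4.png",np.hstack([a,b]))
```

```text
t 8.9 tcp [ 0.5282 -0.2885  0.2225] F [ 1.  -0.1 -0. ] w 0.571 q [ 0.14  0.37  0.34  1.77 -0.14  1.01  2.58]
turn first [ -0.57   0.15 -52.38] then cm [-52.28  13.97   0.75] | before turn cm [-20.84  49.94   0.51]
```

View pics/a4.png

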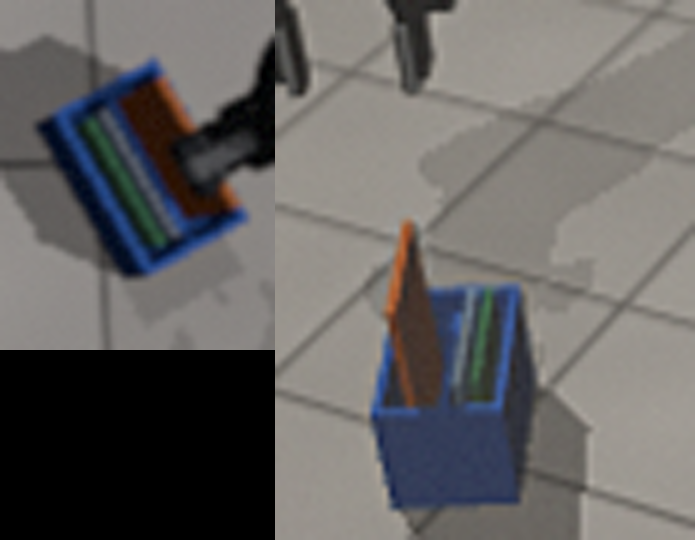

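{"fn": "move_arm", "kwargs": {"commands": "0.8 0 0 0 0 0 6.3;0.8 0 0 0 0 0 6.3;0.8 0 0 0 0 0 6.3;0.8 0 0 0 0 0 6.3;0.8 0 0 0 0 0 6.3;0.8 0 0 0 0 0 6.2;0.8 1 3.7 0 0 0 0;0.8 1 3.7 0 0 0 0;0.8 1 3.7 0 0 0 0;0.8 1 3.7 0 0 0 0;0.8 1 3.7 0 0 0 0;0.8 1 3.7 0 0 0 0"}}

```text
t: 10.0
eef_pos: [0.5029, -0.0557, 0.2149]
tool_rot: [-0.001, 0.086, 0.996, -0.0]
contact_force: [0.4, -0.3, -0.9]
gripper_width: 0.8
```

{"fn": "move_arm", "kwargs": {"commands": "0.8 1 3.7 0 0 0 0;0.8 1 3.7 0 0 0 0;0.8 1 3.7 0 0 0 0;0.8 1 3.7 0 0 0 0;0.8 1 3.7 0 0 0 0;0.8 1 3.7 0 0 0 0;0.8 1 3.7 0 0 0 0;0.8 1 3.7 0 0 0 0;0.8 0 0 0 0 0 0;0.8 0 0 0 0 0 0"}}

```text
t: 10.83
eef_pos: [0.4748, 0.2501, 0.2146]
tool_rot: [-0.001, 0.084, 0.996, -0.001]
contact_force: [0.6, -1.1, -1.3]
gripper_width: 0.801
```

Run:
```python
from go import *
rel(.480,.2505,.1,80.15)
```

```text
t 10.83 tcp [0.4748 0.2501 0.2146] F [ 0.6 -1.1 -1.3] w 0.801 q [-0.79  0.27  0.23  1.92 -0.07  0.97  0.87]
turn first [-0.09 -0.13  0.26] then cm [-0.5   0.13 11.46] | before turn cm [-0.53  0.14 11.46]
```

{"fn": "move_arm", "kwargs": {"commands": "0.8 -0.5 0.1 2 0 0 0.2;0.8 0 0 2.5 0 0 0;0.8 0 0 2.5 0 0 0;0.8 0 0 2.5 0 0 0;0.8 0 0 2 0 0 0;0.8 0 0 1.5 0 0 0;0.8 0 0 1.5 0 0 0;0.8 0 0 1.5 0 0 0;0.8 0 0 1.5 0 0 0;0.8 0 0 1.1 0 0 0;0.8 0 0 0 0 0 0;0.8 0 0 0 0 0 0"}}

```text
t: 11.83
eef_pos: [0.4812, 0.2466, 0.0297]
tool_rot: [-0.001, 0.089, 0.996, -0.001]
contact_force: [-0.8, 0.2, 0.4]
gripper_width: 0.801
```

Run:
```python
from go import *
rel(.480,.2505,.027,80.15)
```

```text
t 11.83 tcp [0.4812 0.2466 0.0297] F [-0.8  0.2  0.4] w 0.801 q [-0.72  0.55  0.17  2.03 -0.16  0.58  0.95]
turn first [-0.1  -0.07 -0.32] then cm [0.19 0.37 0.27] | before turn cm [0.19 0.37 0.27]
```

{"fn": "move_arm", "kwargs": {"commands": "0.7 0.2 0.4 0.2 0 0 -0.3;0.55 0 0 0 0 0 0;0.4 0 0 0 0 0 0;0.2 0 0 0 0 0 0;0.2 0 0 0 0 0 0;0.2 0 0 0 0 0 0;0.2 0 0 0 0 0 0;0.2 0 0 0 0 0 0", "force": 60}}

```text
t: 12.5
eef_pos: [0.4802, 0.2506, 0.0292]
tool_rot: [-0.0, 0.086, 0.996, -0.001]
contact_force: [-2.0, -5.1, 7.2]
gripper_width: 0.397
```

{"fn": "move_arm", "kwargs": {"commands": "0.2 0 0 -0.5 0 0 0;0.2 0 0 -1.5 0 0 0;0.2 0 0 -2 0 0 0;0.2 0 0 -2.5 0 0 0;0.2 0 0 -2.5 0 0 0;0.2 0 0 -2.5 0 0 0;0.2 0 0 -2.5 0 0 0;0.2 0 0 -2.5 0 0 0;0.2 0 0 -1.5 0 0 0;0.2 0 0 0 0 0 0"}}

```text
t: 13.33
eef_pos: [0.482, 0.2535, 0.2121]
tool_rot: [0.003, 0.085, 0.996, 0.002]
contact_force: [1.2, 0.2, -3.4]
gripper_width: 0.404
```

{"fn": "move_arm", "kwargs": {"commands": "0.2 0 0 0 0 0 6.7;0.2 0 0 0 0 0 6.7;0.2 0 0 0 0 0 6.7;0.2 0 0 0 0 0 6.7;0.2 0 0 0 0 0 6.7;0.2 0 0 0 0 0 6.7;0.2 0 0 0 0 0 6.7;0.2 0 0 0 0 0 6.7;0.2 0 0 0 0 0 6.7;0.2 0 0 0 0 0 6.7;0.2 0 0 0 0 0 6.7;0.2 0 0 0 0 0 6.7"}}

```text
t: 14.33
eef_pos: [0.4794, 0.2519, 0.207]
tool_rot: [-0.0, 0.71, 0.704, -0.001]
contact_force: [-0.3, 0.4, -2.7]
gripper_width: 0.402
```

Run:
```python
from go import *
rel(.5442,-.024,.2,-.87)
```

```text
t 14.33 tcp [0.4794 0.2519 0.207 ] F [-0.3  0.4 -2.7] w 0.402 q [-1.01  0.31  0.5   1.93 -0.18  0.95 -0.43]
turn first [-0.09  0.07  0.36] then cm [-27.49   6.9    0.7 ] | before turn cm [-27.53   6.73   0.72]
```

{"fn": "move_arm", "kwargs": {"commands": "0.2 -2.5 0.6 0 0 0 0.4;0.2 -2.5 0.6 0 0 0 0;0.2 -2.5 0.6 0 0 0 0;0.2 -2.5 0.6 0 0 0 0;0.2 -2.5 0.6 0 0 0 0;0.2 -2.5 0.6 0 0 0 0;0.2 -2.5 0.6 0 0 0 0;0.2 -2.5 0.7 0 0 0 0;0.2 -2.5 0.7 0 0 0 0;0.2 -2.5 0.7 0 0 0 0;0.2 -2.5 0.6 0 0 0 0;0.2 0 0 0 0 0 0"}}

```text
t: 15.33
eef_pos: [0.5463, -0.0297, 0.2076]
tool_rot: [0.001, 0.713, 0.701, -0.001]
contact_force: [0.2, -0.3, -2.6]
gripper_width: 0.402
```

{"fn": "move_arm", "kwargs": {"commands": "0.2 0 0 0 0 0 0;0.2 0 0 2 0 0 0;0.2 0 0 2 0 0 0;0.2 0 0 2 0 0 0;0.2 0 0 1.5 0 0 0;0.2 0 0 0 0 0 0;0.2 0 0 0 0 0 0"}}

```text
t: 15.92
eef_pos: [0.5456, -0.0223, 0.1324]
tool_rot: [-0.001, 0.71, 0.704, -0.001]
contact_force: [0.2, 0.3, -2.2]
gripper_width: 0.403
```

Run:
```python
from go import *
rel(.5442,-.024,.105,-.87)
d={n:bot.read_camera(n) for n in("scene","top")};pickle.dump(d,open("c3.pkl","wb"))
a=crop(d["top"],295,160,370,245,5,None);b=crop(d["scene"],265,140,350,225,5,None)
cv2.imwrite("pics/a5.png",np.hstack([a,b]))
```

```text
t 15.92 tcp [ 0.5456 -0.0223  0.1324] F [ 0.2  0.3 -2.2] w 0.403 q [-0.51  0.43  0.55  1.98 -0.31  0.81  0.21]
turn first [-0.16  0.01  0.36] then cm [-0.17 -0.14  2.74] | before turn cm [-0.17 -0.13  2.74]
```

{"fn": "move_arm", "kwargs": {"commands": "0.2 -0.2 -0.1 1 0 0 0.4;0.2 0 0 1 0 0 0;0.2 0 0 1 0 0 0;0.2 0 0 1 0 0 0;0.2 0 0 0.3 0 0 0;0.2 0 0 0 0 0 0;0.2 0 0 0 0 0 0"}}

```text
t: 16.6
eef_pos: [0.5455, -0.0256, 0.09]
tool_rot: [-0.0, 0.713, 0.701, -0.0]
contact_force: [0.2, 0.3, -3.3]
gripper_width: 0.401
```

{"fn": "move_arm", "kwargs": {"commands": "0.2 0 0 0.2 0 0 0;0.2 0 0 0.2 0 0 0;0.2 0 0 0 0 0 0;0.2 0 0 0 0 0 0"}}

```text
t: 16.93
eef_pos: [0.5456, -0.0254, 0.0864]
tool_rot: [-0.0, 0.713, 0.701, 0.0]
contact_force: [0.2, -0.3, -2.7]
gripper_width: 0.401
```

{"fn": "move_arm", "kwargs": {"commands": "0.2 0 0 0.2 0 0 0;0.2 0 0 0.2 0 0 0;0.2 0 0 0 0 0 0;0.2 0 0 0 0 0 0"}}

```text
t: 17.27
eef_pos: [0.5454, -0.0254, 0.0822]
tool_rot: [-0.0, 0.713, 0.701, -0.0]
contact_force: [0.2, -0.0, -2.7]
gripper_width: 0.402
```

{"fn": "move_arm", "kwargs": {"commands": "0.2 0 0 0.2 0 0 0;0.2 0 0 0.1 0 0 0;0.2 0 0 0 0 0 0;0.2 0 0 0 0 0 0"}}

```text
t: 17.6
eef_pos: [0.5455, -0.0254, 0.0796]
tool_rot: [-0.0, 0.713, 0.701, 0.0]
contact_force: [-3.0, -0.5, 5.3]
gripper_width: 0.398
```

{"fn": "move_arm", "kwargs": {"commands": "0.45 0 0 0 0 0 0;0.5 0 0 0 0 0 0;0.55 0 0 0 0 0 0;0.55 0 0 0 0 0 0;0.55 0 0 0 0 0 0;0.55 0 0 0 0 0 0", "force": 30}}

```text
t: 18.1
eef_pos: [0.5458, -0.0254, 0.0793]
tool_rot: [0.0, 0.713, 0.701, 0.0]
contact_force: [-0.2, 1.4, 0.1]
gripper_width: 0.551
```

Run:
```python
from go import *
rel(.5442,-.024,.08,-.87)
d={n:bot.read_camera(n) for n in("scene","top")};pickle.dump(d,open("c4.pkl","wb"))
a=crop(d["top"],295,160,370,245,5,None);b=crop(d["scene"],265,140,350,225,5,None)
cv2.imwrite("pics/a6.png",np.hstack([a,b]))
```

```text
t 18.1 tcp [ 0.5458 -0.0254  0.0793] F [-0.2  1.4  0.1] w 0.551 q [-0.46  0.51  0.5   2.02 -0.37  0.7   0.26]
turn first [ 0.02  0.   -0.13] then cm [ 0.14 -0.16 -0.07] | before turn cm [ 0.14 -0.16 -0.07]
```

View pics/a6.png

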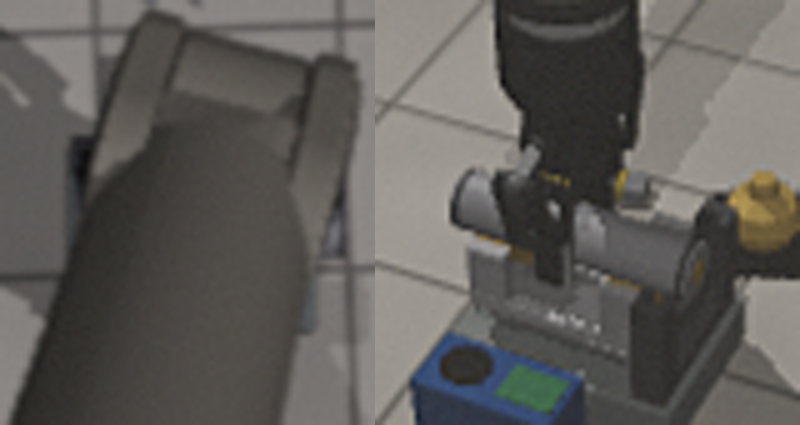

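Run:
```python
from go import *
d=pickle.load(open("c4.pkl","rb"));S=d["scene"]
uv=((692-374.5)/5-.5+265,272.5/5-.5+140)
q=onplane(S,uv,.096)[:2]-g[:2];c,s=np.cos(g[2]),np.sin(g[2]);print("+y end in gauge",c*q[0]+s*q[1],-s*q[0]+c*q[1])
for Y in(75,-75):
  t=np.linspace(0,2*np.pi,9)[:-1]
  print(Y,((proj(S,W(g,np.c_[.018*np.cos(t),0*t+Y*1e-3,.096+.018*np.sin(t)]))-[265,140]+.5)*5-.5+[375,0]).round().tolist())
```

```text
+y end in gauge 0.0009153776303435879 0.07038707500659522
75 [[687.0, 293.0], [691.0, 270.0], [701.0, 249.0], [710.0, 242.0], [713.0, 254.0], [709.0, 276.0], [700.0, 297.0], [691.0, 304.0]]
-75 [[449.0, 218.0], [452.0, 196.0], [463.0, 176.0], [474.0, 170.0], [480.0, 182.0], [477.0, 204.0], [467.0, 223.0], [456.0, 230.0]]
```

{"fn": "move_arm", "kwargs": {"commands": "0.5 0 0.15 0 0 0 0;0.45 0 0 0 0 0 0;0.4 0 0 0 0 0 0;0.35 0 0 0 0 0 0;0.2 0 0 0 0 0 0;0.2 0 0 0 0 0 0;0.2 0 0 0 0 0 0", "force": 50}}

```text
t: 18.78
eef_pos: [0.544, -0.0255, 0.0785]
tool_rot: [-0.002, 0.713, 0.701, -0.002]
contact_force: [-6.3, 0.9, 4.3]
gripper_width: 0.408
```

{"fn": "move_arm", "kwargs": {"commands": "0.2 0 -0.15 0 0 0 0;0.2 0 -0.15 0 0 0 0;0.2 0 0 0 0 0 0;0.2 0 0 0 0 0 0;0.2 0 0 0 0 0 0"}}

```text
t: 19.2
eef_pos: [0.5438, -0.0255, 0.0793]
tool_rot: [-0.0, 0.713, 0.701, -0.0]
contact_force: [-3.6, 0.1, 3.2]
gripper_width: 0.404
```

{"fn": "move_arm", "kwargs": {"commands": "0.2 0 -0.1 0.2 0 0 0;0.2 0 -0.1 0.2 0 0 0;0.2 0 0 0.2 0 0 0;0.2 0 0 0 0 0 0;0.2 0 0 0 0 0 0;0.2 0 0 0 0 0 0"}}

```text
t: 19.7
eef_pos: [0.5439, -0.0255, 0.0742]
tool_rot: [0.001, 0.713, 0.701, 0.001]
contact_force: [-0.6, -0.2, 8.4]
gripper_width: 0.406
```

{"fn": "move_arm", "kwargs": {"commands": "0.2 0 0 0.15 0 0 0;0.2 0 0 0.15 0 0 0;0.2 0 0 0.1 0 0 0;0.2 0 0 0 0 0 0;0.2 0 0 0 0 0 0;0.2 0 0 0 0 0 0;0.2 0 0 0 0 0 0;0.2 0 0 0 0 0 0"}}

```text
t: 20.37
eef_pos: [0.5439, -0.0255, 0.0706]
tool_rot: [0.001, 0.713, 0.701, 0.001]
contact_force: [-1.6, 0.5, 12.9]
gripper_width: 0.404
```

{"fn": "move_arm", "kwargs": {"commands": "0.2 0 0 0 0 0 0;0.2 0 0 0 0 0 0;0.2 0 0 0 0 0 0;0.2 0 0 0 0 0 0;0.2 0 0 0 0 0 0;0.2 0 0 0 0 0 0"}}

```text
t: 20.87
eef_pos: [0.5438, -0.0255, 0.0706]
tool_rot: [0.001, 0.713, 0.701, 0.001]
contact_force: [-2.7, -0.2, 13.5]
gripper_width: 0.406
```

Run:
```python
from go import *
rel(.5442,-.024,.0706,-.87)
d0=pickle.load(open("c0.pkl","rb"));S=bot.read_camera("scene")["img"]
ref=pickle.load(open("c4.pkl","rb"))["scene"]["img"]
print("rack diff since release view",np.abs(S[140:205,215:265].astype(int)-ref[140:205,215:265]).max())
for n,(x0,y0,x1,y1) in dict(bottle=(365,240,392,288),wrench=(258,243,295,293),jar=(197,205,227,240),can=(162,143,187,182),beaker=(472,245,512,283),burner=(335,172,358,196),lighter=(293,170,321,182)).items():
    print(n,np.abs(S[y0:y1,x0:x1].astype(int)-d0["scene"]["img"][y0:y1,x0:x1]).mean().round(1))
```

```text
t 20.87 tcp [ 0.5438 -0.0255  0.0706] F [-2.7 -0.2 13.5] w 0.406 q [-0.45  0.52  0.49  2.03 -0.39  0.68  0.27]
turn first [ 0.2  -0.03 -0.14] then cm [ 0.15  0.03 -0.  ] | before turn cm [ 0.15  0.03 -0.  ]
rack diff since release view 49
bottle 7.0
wrench 6.8
jar 6.5
can 6.2
beaker 12.7
burner 3.8
lighter 51.6
```

```bash
python3 -c "
from station import bot
print(bot.hand_in());o=bot.get_obs();print(o['t'],o['eef_pos'],o['contact_force'])"
```

```text
the job is handed in; nothing more can be done
None
the job is handed in; nothing more can be done
```

The job is handed in at about 21 s of the 61 s allowed. The shutter stands released in the rack's empty compartment. The cylinder is gripped in the V-cradle and held pressed down. I got no verdict from the hand-in.

**Last checks:**
- **Press:** the wrist read 13.5 N upward. With about 2.7 N of cylinder weight that is roughly 16 N on the cradle. The tool dropped about 8.7 mm after seating, which agrees with the stated spring rate, so the grip did not slip.
- **Seating:** sideways force was about 2.7 N, so I estimate roughly 9 and 13 N on the two V faces. Seen just before the press, the cylinder lay 1–5 mm off centre lengthwise, against the 12 mm allowed.
- **Shutter:** a picture after release shows it standing in the compartment.
- **Bystanders:** a pixel comparison with the start showed no sign of movement for the bottle, wrench, jar, can and burner.

**Less certain:**
- **Lighter:** it was mostly hidden behind the arm, so its pixel check meant nothing. Its visible tip looked in place just before the press.
- **Beaker:** its pixels differed more than the others, probably from shadow, as the arm never went near it.
- **Rack:** the last comparison of the rack area differed by up to 49 grey levels since the cylinder was seated. I put that down to shadow or noise and did not look at another picture.
- **Gauge fit:** the base outline did not fit as symmetric about the V. I placed the gauge by the V pieces and the shutter instead.

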